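# Set and clamp the boom of the overhead phone stand

## Task

The phone is to film the chopping board: slide the boom's outer tube back up its rod, cam lever still open, until the mouth of its clamp collar just meets the rubber marker ring on the rod. Hold it there so that it cannot run back down, squeeze the cam lever fully shut towards the thumb rest, and finish while still gripping lever and thumb rest between the fingers. Leave the marker ring where it is, do not touch the phone, and do not disturb the other things.

Things in the scene. Friction and masses are not known exactly. Their poses are not given: they have to be found in the camera images.
- phone_stand: Overhead phone stand, fixed: dark round base 132 mm across, 15 mm thick, and an upright mast 17 mm thick with a black head block whose top is 280 mm above the worktop. Origin: centre of the base's underside on the worktop, on the mast's axis. Its x axis points horizontally the way the boom runs, z is up.
- boom_root (a point): Where the boom's axis meets the mast's axis, inside the head, 262 mm above the worktop. Its own axes are the stand's. The boom axes, which the next points have: x along the boom away from the mast, 0.21 rad (12 degrees) downhill; y horizontal, square to it, to the side of the cam lever; z square to both, 12 degrees off vertical. The boom is a fixed bare steel rod 14 mm thick, seen as far as the outer tube that slides over its lower end.
- ring_face (a point): Marker ring: dark rubber ring on the bare rod, 22 mm across, 6 mm wide, the length mark. The point is on the boom axis in the ring's face that looks at the tube; boom axes. It lies 100 to 142 mm from boom_root along the boom and may not be moved. The tube does not bump into it: it would swallow it.
- mouth (a point): Centre of the mouth of the outer tube's clamp collar: the plane end that looks at the mast and the ring; on the boom axis, boom axes. The collar is a black block from the mouth 46 mm along the boom, 26 mm wide and 28 mm high, round the boom axis; behind it an aluminium tube 21 mm thick runs down to the phone cradle.
- boom_tube (a joint): Slide of the outer tube (0.47 kg with collar, cradle and phone), in m: 0 at its lower stop, where it starts, growing uphill to 0.075. The mouth lies 0.165 minus this value from boom_root along the boom. While the lever is open the tube runs back down to 0 when let go (its weight pulls with about 1 N, its friction is 0.2 N).
- thumb_rest: Fixed black upright plate on the collar's side away from the lever, moving with the tube. Origin and axes are those of point mouth. The plate spans x 3 to 43 mm, y -16 (outer face, where a finger presses) to -12, z -6 to 46 mm. At its ends stand two cheeks, 4 mm thick and 50 mm high, that reach out to y = -30 mm; the finger goes between them (gap 38 mm), so that it can push the tube along either way without squeezing.
- pinch (a point): Good pinching point between lever and thumb rest: in the axes of point mouth at x 23, y 1, z 30 mm. The fingers come from above (along -z) and close along y. With the lever shut the thing gripped is 34 to 37 mm thick, from y = -16 to about y = +18 to 21 mm, and 38 mm or less wide along x; with the lever open as at the start it is 58 to 66 mm.
- cam_lever (a joint): Angle of the cam lever in rad: 0 is fully shut (a stop), upright beside the collar; it grows as the top swings outwards to y, at most 0.85; starts at 0.62 to 0.76 and stays where it is left. From about 0.55 downwards its cam jams on the rod more and more: shutting takes up to about 12 N at the tip, and the tube is then hard to slide; shut, the lever stays shut and the clamp withstands about 8 N along the boom.
- lever_blade: Aluminium blade of the cam lever, 30 mm wide along the boom (x 8 to 38 mm from the mouth), 4 mm thick, rising 47 mm from its hinge. Origin on the hinge's axis, which runs along the boom at y = 15 mm, z = 0 in the axes of point mouth; z up the blade, y out of its outer face (3 mm off the origin).
- lever_tip (a point): Outer face of the blade near its top, 45 mm from the hinge axis, in the middle of its width; the blade's axes.
- phone: Phone 156 x 75 x 9 mm lying level, screen up, in the cradle at the boom's lower end; origin in the middle of its underside, x along its length (square to the boom). It rides with the tube.
- chopping_board: Bystander: red plastic chopping board 200 x 300 x 11 mm, flat on the worktop; origin under its centre.
- tomato: Bystander: tomato 77 mm across, 72 mm high, on the board; origin under its centre.
- oil_bottle: Bystander: slim bottle with a yellow cap, 48 mm thick, 184 mm tall; origin under its centre.
- grey_jar: Bystander: grey jar with a light lid, 80 mm thick, 163 mm tall; origin under its centre.
- spice_jar: Bystander: small square spice jar with a yellow lid, 45 mm thick, 100 mm tall; origin under its centre.
- mug: Bystander: purple mug 82 mm across, 94 mm tall; origin under its centre.

How it is judged (in metres and radians):
On the way, in this order (a step that is already met when the one before it is completed fails the run):
1. the collar's mouth is held at the marker ring, the cam lever still open (x of mouth in the frame of ring_face between -0.005 and 0.005 m and value of joint cam_lever above 0.3 rad), for 0.3 s.
2. the cam lever is shut with the mouth still at the ring (x of mouth in the frame of ring_face between -0.005 and 0.005 m and value of joint cam_lever below 0.08 rad), for 0.2 s.
At the end, for the whole second after the job is handed in: The collar's mouth is within 5 mm of the marker ring's face, the cam lever is shut (below 0.08 rad), and the fingers still press on the lever's blade and on the thumb rest with more than 3 N each (all of step 2 and contact force between the fingers and lever_blade above 3 N and contact force between the fingers and thumb_rest above 3 N); the arm keeps its last pose, push and grip.
It fails at once if the marker ring is shifted by more than 3 mm (distance of ring_face from where it was at the start of the episode above 0.003 m).
It fails at once if the robot touches the phone with more than 2 N (contact force between any of the fingers, the arm and phone above 2 N).
It fails at once if a bystander is shifted by more than 30 mm (the tomato 40 mm) (distance of any of chopping_board, oil_bottle, grey_jar, spice_jar, mug from where it was at the start of the episode above 0.03 m or distance of tomato from where it was at the start of the episode above 0.04 m).
It also fails if it takes over 40 s, if anything falls off the work surface, if the arm or the gripper's body presses on something with over 40 N, if the wrist force passes 120 N, or if a joint passes its speed limit or range.

## Robot

A 7-joint arm with a two-finger parallel gripper is mounted at the origin on a cart in front of the work surface, level with it; the furniture and walls round the work are solid. World frame = base frame: x ahead of the robot, y to its left, z up, the work surface at z = 0. Lengths are in m, angles in degrees, forces in N, time in s.
With the tool pointing down it reaches from about 0.425 to 0.875 m from the base axis. Payload 8.4 kg.
Tool frame: the origin (TCP) lies on the centre line of the jaws, within the pads' length; the fingertips stand 19 mm ahead of it and the grasp point (between the pads) is the TCP (manip.finger_overhang is the distance from the TCP to the fingertips, in m); z points along the fingers, y is the direction in which the jaws open and shut (so a half turn about z gives the same grasp; the last joint's range is limited). The gripper opens to 85 mm and grips with 20 to 120 N. Pads are 22 mm wide; open, the fingers measure 114 mm over their backs; the gripper's body (76 mm by 85 mm) begins 54 mm behind the grasp point. The pads swing forward as they close: fully open they stand 13 mm farther back than shut.
Start: joints at [-73.751, 19.091, 2.286, 83.961, -0.768, 76.965, -3.352], TCP at [0.243, 0.603, 0.25] pointing down, gripper open.
Joint ranges: [-147.57, 147.57], [-21.85, 119.76], [-74.77, 79.35], [14.55, 137.4], [-85.83, 265.84], [4.83, 119.75], [-152.11, 152.11]. Speed limits (degrees/s): [127.2, 127.2, 159.86, 159.86, 180, 180, 180].

## Interface

Orientations are given as [roll, pitch, yaw] about the fixed x, y, z axes, in that order (R = Rz(yaw) Ry(pitch) Rx(roll)).
In Python, from cell import readout, eyes, manip gives the robot as it stands.
- The arm moves only by the tool step_arm, never from a script. Its argument "moves" is a list of rows, each a list of 7 numbers: the shift along the tool's x, y, z in units of 40 mm (1.0 is 40 mm), then the turn, a rotation vector about the tool's x, y, z in degrees, then the opening, from 0 (shut) to 1 (fully open). A call has 1 to 5 rows; each row is the pose to reach, as a shift and turn from the pose measured when the call began, along the tool's axes at that moment; what a row does not reach only later rows make up. A row lasts 1/8 s, in which the tool goes at most 62.5 mm and 10.7 degrees, less where a joint would pass 70% of its speed; a pose out of reach is approached as far as the arm can. A call with a gripper value outside its range is refused whole. The fingers move at their own pace and stop on an object; "force" is the grip in N (left out, the last holds). Time passes only in rows, so rows that repeat a pose let the fingers close. It gives the time, the measured TCP pose, the force and the opening at its end, in the units of the state.
- readout.observe(): the state, without advancing time (a new reading comes with each control period).
- eyes.get_image(name): name is "scene" or "top" or "wrist"; returns the picture (480x640x3 uint8, blue, green, red); there is no depth.
- eyes.calibration(name): a dict with "vertical_fov" (degrees; the focal length in pixels is half the picture's height over the tangent of half this angle, whatever the lens; pixels are square), "cx", "cy" (the principal point, pixels), "world_from_camera" (4x4, takes a point from camera to world coordinates); the wrist camera has in their place "T_tool_cam" (4x4, takes a point from camera to tool coordinates, whose origin is the TCP and whose axes are the flange's). Camera axes: x right, y down, z forward; pixel columns grow to the right and rows downward; lengths in m; the calibration is good to about 2 mm. The wrist camera is an equidistant fisheye: a pixel r from the principal point sees the ray r / f radians off the axis. A picture is of the moment at which its call begins: read the wrist's pose just before it. calibration takes no time and is no camera call.
- manip.finish_job(): hands the job in, once; it reports no verdict.
The state is a dict: "clock": time; "qpos": joint angles; "qvel": joint speeds; "joint_efforts": joint torques, N m; "tcp_pos": TCP position; "ee_rot": TCP orientation; "ft_force": force on the tool from outside, world axes, zero at the start; "ft_torque": the same for the moment, N m; "opening": finger opening in m.
Only numpy, scipy, OpenCV 4.12 (cv2) and the standard library are available. Lean on these libraries where they do the work, as an engineer would, in place of code of your own. Each camera call takes 0.05 s, during which the arm holds its last target. There are 200 camera calls.

## Working session

There is one attempt and no reset: what is moved stays moved. The work goes in short steps, Python scripts to look and compute and a tool call to move; the robot and the scene stay as the last step left them, time stands still between calls to the robot, and variables do not carry over. Pictures are saved under pics/ and viewed, about 8 in all and at most 12, crops included, and the job is handed in when it is done.

Besides the shell and the picture viewer there is one more tool, called after "Emit:" by a JSON object that holds its "fn" and its "kwargs", one argument or row to a line. step_arm: Moves the arm, as the interface text tells. Its arguments: {"type":"object","properties":{"moves":{"type":"array","items":{"type":"array","items":{"type":"number"}}},"force":{"type":"number"}},"required":["moves"]}

```bash
mkdir -p pics; ls
python3 - <<'E'
from cell import readout,eyes,manip
import cv2,numpy as np
s=readout.observe();print(s)
for n in ["scene","top","wrist"]:
    im=eyes.get_image(n);cv2.imwrite(f"pics/{n}0.png",im)
    print(n,{k:(np.round(v,4).tolist() if not np.isscalar(v) else v) for k,v in eyes.calibration(n).items()})
E
```

```text
pics
{'clock': 0.0, 'qpos': array([-73.75007119,  19.13027048,   2.284376  ,  84.01231172,
        -0.76805318,  76.96419464,  -3.35259945]), 'qvel': array([-0.05253161, -0.02731756,  0.0173443 ,  0.02167754, -0.08593877,
       -0.02240716,  0.03986972]), 'joint_efforts': array([-1.05246243e-03, -6.58540535e+01,  1.36489101e+00, -4.05578399e+01,
        1.68394914e-02,  1.24094653e-02, -3.52383859e-05]), 'tcp_pos': array([0.24265785, 0.60254571, 0.24942726]), 'ee_rot': array([-1.79908647e+02,  5.82335924e-03,  1.58064683e+02]), 'ft_force': array([-0.5363162 , -0.49785368, -0.0295699 ]), 'ft_torque': array([-0.01305809, -0.00183719, -0.06850411]), 'opening': 0.08573204228797263}
scene {'vertical_fov': 43.75796569422907, 'cx': 322.13053829271774, 'cy': 233.4529254234257, 'world_from_camera': [[0.6897, -0.3588, 0.629, -0.3282], [-0.7237, -0.3116, 0.6158, -0.6811], [-0.025, -0.8799, -0.4745, 0.8192], [0.0, 0.0, 0.0, 1.0]]}
top {'vertical_fov': 56.23981143490372, 'cx': 319.67215153063546, 'cy': 244.16472949651902, 'world_from_camera': [[0.0024, -0.9934, 0.1148, 0.4634], [-0.9996, -0.0055, -0.0263, 0.182], [0.0267, -0.1147, -0.993, 1.2055], [0.0, 0.0, 0.0, 1.0]]}
wrist {'vertical_fov': 65.70646984690485, 'cx': 317.2821195709564, 'cy': 236.79746662442537, 'T_tool_cam': [[0.0004, -0.9552, -0.2961, 0.0755], [1.0, 0.0006, -0.0004, -0.0005], [0.0006, -0.2961, 0.9552, -0.124], [0.0, 0.0, 0.0, 1.0]]}
```

View pics/scene0.png

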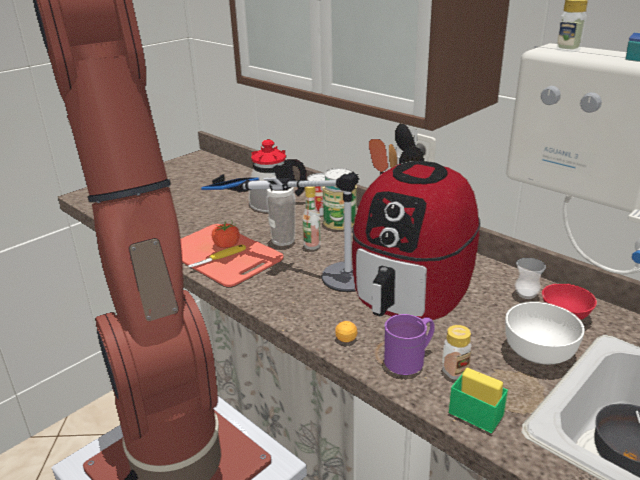

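View pics/top0.png

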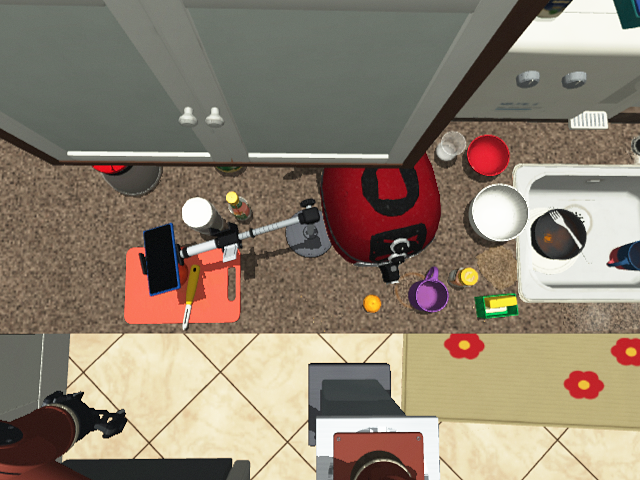

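The boom runs from the head at top (310,215), scene (347,182), leftward to the phone. The collar is near top (230,238) and the lever lies on the robot side. I'll enlarge both views.

Run:
```python
import cv2,numpy as np
t=cv2.imread("pics/top0.png")[190:280,130:330];s=cv2.imread("pics/scene0.png")[145:225,190:370]
t=cv2.resize(t,(720,324),interpolation=cv2.INTER_CUBIC) # x3.6
s=cv2.resize(s,(612,272),interpolation=cv2.INTER_CUBIC) # x3.4
o=np.zeros((596,720,3),np.uint8);o[:324]=t;o[324:,:612]=s
cv2.imwrite("pics/crop0.png",o)
```

```text
(no output)
```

View pics/crop0.png

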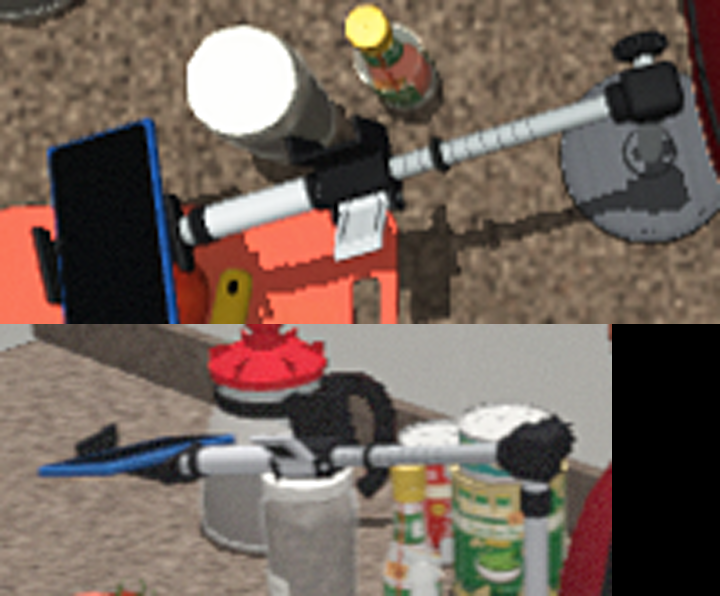

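```bash
cat > h.py <<'E'
import numpy as np,cv2
from cell import readout,eyes,manip
from scipy.optimize import least_squares
from scipy.spatial.transform import Rotation as R
def Rm(e): return R.from_euler('xyz',e,degrees=True).as_matrix()
def proj(name,P,tool=None):
    c=eyes.calibration(name);f=240/np.tan(np.radians(c['vertical_fov'])/2)
    P=np.atleast_2d(P)
    if name=='wrist':
        T=np.eye(4);T[:3,:3]=Rm(tool[1]);T[:3,3]=tool[0];T=T@c['T_tool_cam']
    else: T=np.array(c['world_from_camera'])
    q=(P-T[:3,3])@T[:3,:3]
    if name=='wrist':
        r=np.linalg.norm(q[:,:2],axis=1);th=np.arctan2(r,q[:,2]);uv=f*th[:,None]*q[:,:2]/np.maximum(r,1e-9)[:,None]
    else: uv=f*q[:,:2]/q[:,2:]
    return uv+[c['cx'],c['cy']]
def boomR(yaw): return (R.from_euler('z',yaw)*R.from_euler('y',0.21)).as_matrix()
E
python3 - <<'E'
from h import *
t=lambda x,y:np.array([130+x/3.6,190+y/3.6]); s=lambda x,y:np.array([190+x/3.4,145+(y-324)/3.4])
obs=[('top',t(437,154),'d'),('scene',s(371,457),'d'),('top',t(606,107),0),('scene',s(498,454),1),('top',t(205,223),2),('scene',s(210,460.5),3),('top',t(312,192),4),('scene',s(415,456.5),5)]
def res(p):
    B=boomR(p[3]);r=[]
    for n,uv,k in obs:
        d=p[4] if k=='d' else p[5+k]
        r+=list(proj(n,p[:3]+B[:,0]*d)[0]-uv)
    return r+[(p[2]-.262)/.002,0]
o=least_squares(res,[.45,.2,.262,1.5,.12,.02,.02,.27,.27,.2,.1])
print(o.x.round(4),np.round(o.fun,2))
p=o.x
B=boomR(p[3])
for n in('top','scene'):
  print(n,proj(n,[p[:3]+B@[.165,0,0],p[:3]+B@[.211,0,0],p[:3]+B@[.165,-.03,.046],p[:3]+B@[.195,.05,.03],[p[0],p[1],0.015],[p[0],p[1],.28]]).round(1).tolist())
E
```

```text
[0.6388 0.157  0.262  1.8276 0.1558 0.0485 0.0475 0.3126 0.3015 0.24
 0.1161] [ 0.55  0.15 -0.63  0.04 -0.07 -0.24 -0.   -0.04 -0.05 -0.16  0.01  0.21
 -0.05 -0.17 -0.   -0.15  0.    0.  ]
top [[248.0, 234.1], [228.7, 239.7], [237.4, 218.5], [235.7, 259.3], [317.3, 230.1], [320.0, 211.7]]
scene [[295.4, 184.2], [280.2, 184.6], [297.5, 162.5], [271.6, 180.4], [354.1, 272.9], [354.1, 175.6]]
```

Run:
```python
from h import *
t=lambda x,y:np.array([130+x/3.6,190+y/3.6]); s=lambda x,y:np.array([190+x/3.4,145+(y-324)/3.4])
obs=[('top',t(437,154),'d'),('scene',s(371,457),'d'),('top',t(606,107),0),('scene',s(498,454),1),('top',t(205,223),2),('scene',s(210,460.5),3),('top',t(312,192),4),('scene',s(415,456.5),5)]
def res(p):
    B=boomR(p[3]);r=[]
    for n,uv,k in obs:
        d=p[4] if k=='d' else p[5+k]
        r+=list(proj(n,p[:3]+B[:,0]*d)[0]-uv)
    a=proj('top',p[:3]+B[:,0]*.165)[0]-t(388,167); b=proj('scene',[p[0],p[1],.2])[0]-s(537,560)
    c=(proj('top',[p[0],p[1],.015])[0]-t(645,150))/2
    return r+[(p[2]-.262)/.004,a[0],b[0],*c]
o=least_squares(res,[.45,.2,.262,1.5,.12,.02,.02,.27,.27,.2,.1])
print(o.x.round(4),np.round(o.fun,2))
p=o.x
np.save('p.npy',p[:5])
B=boomR(p[3]);M=p[:3]+B[:,0]*.165; print('mouth',M,'pinch',M+B@[.023,.001,.03])
for n in('top','scene'):
  print(n,proj(n,[p[:3]+B@[.165,0,0],p[:3]+B@[.211,0,0],p[:3]+B@[.165,-.03,.046],p[:3]+B@[.195,.05,.03],[p[0],p[1],0.015],[p[0],p[1],.28]]).round(1).tolist())
print('jar',)
# rough jar top position at z .163 and pixel (243,80) crop
c=eyes.calibration('top');f=240/np.tan(np.radians(c['vertical_fov'])/2);T=np.array(c['world_from_camera'])
for nm,uv,z in(('jar',t(243,80),.163),('oil',t(368,25),.184)):
    r=T[:3,:3]@np.array([(uv[0]-c['cx'])/f,(uv[1]-c['cy'])/f,1]);print(nm,T[:3,3]+r*(z-T[2,3])/r[2])
```

```text
[0.6346 0.1773 0.2579 1.8325 0.1347 0.0274 0.0269 0.2913 0.2801 0.2188
 0.0953] [ 0.44 -0.06 -0.58 -0.15 -0.2  -0.68 -0.01 -0.31 -0.01 -0.05  0.    0.12
 -0.06 -0.21 -0.01 -0.37 -1.02  1.25 -1.42  0.26 -0.01]
mouth [0.59289138 0.33317485 0.22353027] pinch [0.58448678 0.36068557 0.24807662]
top [[239.0, 236.5], [219.8, 242.2], [227.9, 221.1], [226.6, 261.8], [309.7, 231.6], [310.3, 213.6]]
scene [[288.4, 184.3], [273.4, 184.7], [290.5, 162.7], [264.7, 180.5], [346.9, 270.8], [346.3, 173.9]]
jar
jar [0.65758495 0.44052861 0.163     ]
oil [0.69002234 0.35699373 0.184     ]
```

```bash
cat >> h.py <<'E'
def target(off,d=.165):
    p=np.load('p.npy');B=boomR(p[3]);return p[:3]+B@(np.array(off)+[d,0,0]),np.c_[B[:,0],-B[:,1],-B[:,2]]
def go(P,Rt):
    s=readout.observe();Rc=Rm(s['ee_rot'])
    print('shift/40mm',(Rc.T@(P-s['tcp_pos'])/.04).round(3).tolist(),'rotvec',R.from_matrix(Rc.T@Rt).as_rotvec(degrees=True).round(2).tolist())
E
python3 - <<'E'
from h import *
P,Rt=target([.023,.024,.13]);print(P);go(P,Rt)
E
```

```text
[0.55687618 0.37487041 0.34587971]
shift/40mm [-9.414, -2.351, -2.403] rotvec [5.51, -11.12, 52.88]
```

Emit:
{"fn": "step_arm", "kwargs": {
  "moves": [
    [0,0,-1.5,0,0,0,1],
    [-1.2,-0.3,-2.4,1,-2,10,1],
    [-2.6,-0.6,-2.4,2,-4,18,1],
    [-4.0,-1.0,-2.4,3,-6,27,1],
    [-5.4,-1.35,-2.4,4,-8,36,1]
  ]
}}

```text
clock: 0.78
tcp_pos: [0.424, 0.4707, 0.3457]
ee_rot: [-178.6, 8.8, 121.8]
ft_force: [1.3, 0.9, -0.3]
opening: 0.0854
```

Run:
```python
from h import *
P,Rt=target([.023,.024,.13]);s=readout.observe();print(s['tcp_pos'],s['ee_rot'],s['qpos'].round(0));go(P,Rt)
```

```text
[0.42402214 0.47069912 0.34573959] [-178.63574237    8.81408864  121.82847021] [-66.  19.  14.  75.   3.  92. -21.]
shift/40mm [-3.743, 1.572, 0.54] rotvec [1.69, -3.0, 16.59]
```

Emit:
{"fn": "step_arm", "kwargs": {
  "moves": [
    [-1.2,0.5,0.18,0.5,-1,6,1],
    [-2.4,1.0,0.35,1,-2,11,1],
    [-3.7,1.55,0.54,1.7,-3,16.6,1],
    [-3.74,1.57,0.54,1.7,-3,16.6,1],
    [-3.74,1.57,0.54,1.7,-3,16.6,1]
  ]
}}

```text
clock: 1.4
tcp_pos: [0.5566, 0.3751, 0.3453]
ee_rot: [-179.9, 12.0, 105.0]
ft_force: [-0.3, 0.7, 0.8]
opening: 0.0856
```

Run:
```python
from h import *
P,Rt=target([.023,.024,.13]);go(P,Rt)
s=readout.observe();im=eyes.get_image('wrist');cv2.imwrite('pics/w1.png',im);np.save('w1.npy',np.r_[s['tcp_pos'],s['ee_rot']])
print(s['qpos'].round(1))
p=np.load('p.npy');B=boomR(p[3])
print(proj('wrist',[p[:3]+B@v for v in([.1377,0,0],[.165,0,0],[.211,0,0],[.165,-.03,.045],[.05,0,0],[.211,.013,.014])],(s['tcp_pos'],s['ee_rot'])).round(0).tolist())
```

```text
shift/40mm [-0.011, 0.006, -0.012] rotvec [-0.05, -0.01, 0.02]
[-56.8  24.3  20.5  68.6   2.8  93.2 -22.6]
[[350.0, 296.0], [351.0, 263.0], [352.0, 201.0], [404.0, 288.0], [345.0, 385.0], [335.0, 205.0]]
```

View pics/w1.png

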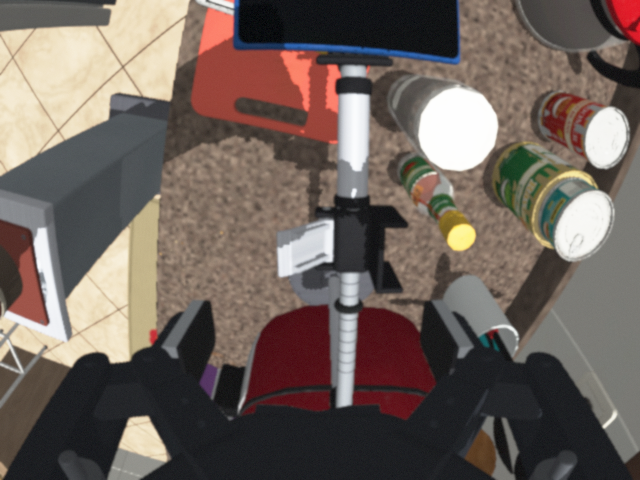

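The wrist view shows the collar at (352,240), the ring at (347,306), the lever on the left at (305,248) and the cheeks on the right at (400,215) and (395,283). I'll zoom in for accurate pixels.

Run:
```python
import cv2
im=cv2.imread('pics/w1.png')[190:335,265:425]
cv2.imwrite('pics/w1c.png',cv2.convertScaleAbs(cv2.resize(im,(640,580),interpolation=cv2.INTER_CUBIC),alpha=1.6,beta=20))
```

```text
(no output)
```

View pics/w1c.png

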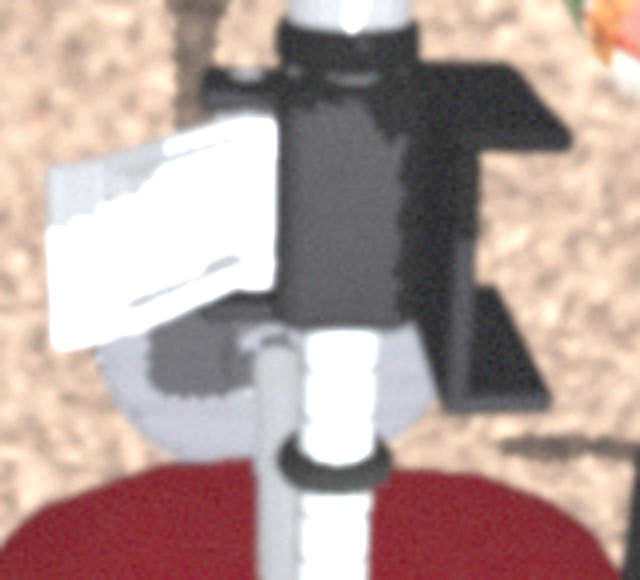

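```bash
cat > fit.py <<'E'
from h import *
t=lambda x,y:np.array([130+x/3.6,190+y/3.6]); s=lambda x,y:np.array([190+x/3.4,145+(y-324)/3.4]); w=lambda x,y:np.array([265+x/4,190+y/4])
W=np.load('w1.npy');W=(W[:3],W[3:])
obs=[('top',t(437,154),'d'),('scene',s(371,457),'d'),('top',t(606,107),0),('scene',s(498,454),1),('top',t(205,223),2),('scene',s(210,460.5),3),('top',t(312,192),4),('scene',s(415,456.5),5)]
pt=[([0,.013,.014],w(278,326)),([0,-.013,.014],w(405,326)),([.001,-.030,.044],w(550,405)),([.041,-.030,.044],w(568,146))]
def res(p,verb=0):
    B=boomR(p[3]);r=[]
    for n,uv,k in obs:
        d=p[4]-.003 if k=='d' else p[5+k]
        r+=list(proj(n,p[:3]+B[:,0]*d)[0]-uv)
    a=proj('top',p[:3]+B[:,0]*.165)[0]-t(388,167); b=proj('scene',[p[0],p[1],.2])[0]-s(537,560)
    r+=[(p[2]-.262)/.002,a[0],b[0]]
    for v,uv in pt: r+=list(proj('wrist',p[:3]+B@(np.array(v)+[.165,0,0]),W)[0]-uv)
    r+=list(proj('wrist',p[:3]+B[:,0]*(p[4]-.003),W)[0]-w(335,461))
    r.append(((proj('wrist',p[:3]+B[:,0]*.06,W)[0]-w(336,560))[0]))
    return np.array(r)
o=least_squares(res,[.63,.17,.262,1.83,.137,.02,.02,.27,.27,.2,.1],loss='soft_l1')
p=o.x;r=res(p)
print(p[:5].round(4));print(r[:16].round(1),'\nz',r[16:19].round(1),'\nw',r[19:].round(1))
np.save('p.npy',p[:5])
E
python3 fit.py
```

```text
[0.6357 0.1769 0.2595 1.8427 0.135 ]
[ 1.8 -0.4  0.5 -0.6 -0.2 -1.1 -0.  -1.   0.2  0.7 -0.  -0.1  0.1  0.2
 -0.  -0.9] 
z [-1.3  1.5 -1. ] 
w [-1.7  0.7  3.7  0.3  0.2 -3.2  0.2  0.2  0.1 -0.6 -2.7]
```

Run:
```python
from h import *
go(*target([.023,.0235,.058]));go(*target([.023,.0235,.028]))
```

```text
shift/40mm [-0.066, 0.003, 1.764] rotvec [-0.15, -0.04, -0.46]
shift/40mm [-0.067, 0.005, 2.514] rotvec [-0.15, -0.04, -0.46]
```

Emit:
{"fn": "step_arm", "kwargs": {
  "moves": [
    [-0.07,0,0.9,0,0,-0.46,1],
    [-0.07,0,1.76,0,0,-0.46,1],
    [-0.07,0,1.76,0,0,-0.46,1]
  ]
}}

```text
clock: 1.82
tcp_pos: [0.5583, 0.3595, 0.2749]
ee_rot: [-179.6, 12.1, 105.7]
ft_force: [0.6, 0.9, 0.6]
opening: 0.085
```

Run:
```python
from h import *
go(*target([.023,.0235,.028]))
s=readout.observe();im=eyes.get_image('wrist');np.save('w2.npy',np.r_[s['tcp_pos'],s['ee_rot']])
c=im[150:420,200:480];cv2.imwrite('pics/w2.png',cv2.convertScaleAbs(cv2.resize(c,None,fx=2.2,fy=2.2,interpolation=cv2.INTER_CUBIC),alpha=1.6,beta=20))
```

```text
shift/40mm [-0.028, 0.054, 0.703] rotvec [-0.38, 0.04, 0.16]
```

View pics/w2.png

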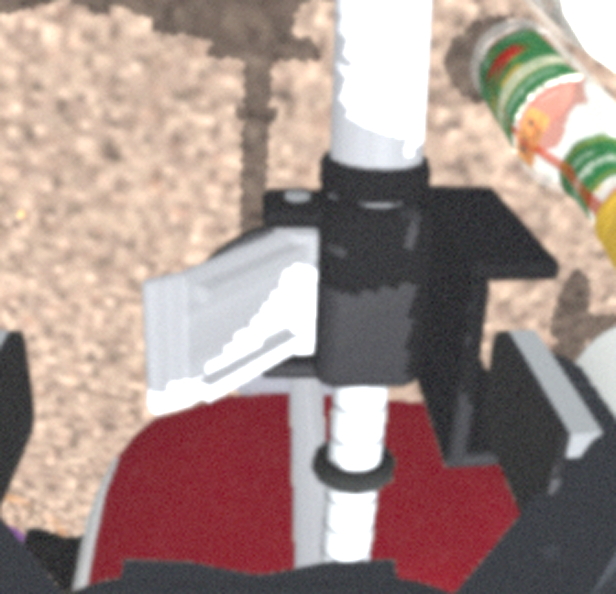

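Run:
```python
from h import *
W=np.load('w2.npy');W=(W[:3],W[3:]);p=np.load('p.npy');B=boomR(p[3]);m=p[:3]+B[:,0]*.165
f=lambda P:((proj('wrist',P,W)-[200,150])*2.2).round(0).tolist()
L=dict(cheekU=[0,-.03,.044],cheekUin=[.004,-.03,.044],cheekD_in=[.042,-.03,.044],cheekD=[.046,-.03,.044],plateU=[.003,-.016,.046],plateD=[.043,-.016,.046],mouthL=[0,.013,.014],mouthR=[0,-.013,.014],ring=[-.033,0,0],rodU=[-.06,0,0])
for k,v in L.items(): print(k,f(m+B@v))
T=Rm(W[1])
for v in([.011,.0428,.006],[-.011,.0428,.006],[.011,.057,.006],[.011,.0428,-.01],[-.011,-.0428,.006],[.011,-.0428,.006]): print('tip',v,f(W[0]+T@v))
print(B.T@(W[0]-m))
```

```text
cheekU [[524.0, 453.0]]
cheekUin [[527.0, 437.0]]
cheekD_in [[555.0, 269.0]]
cheekD [[557.0, 249.0]]
plateU [[464.0, 450.0]]
plateD [[488.0, 269.0]]
mouthL [[313.0, 385.0]]
mouthR [[422.0, 384.0]]
ring [[354.0, 462.0]]
rodU [[348.0, 536.0]]
tip [0.011, 0.0428, 0.006] [[495.0, 316.0]]
tip [-0.011, 0.0428, 0.006] [[481.0, 418.0]]
tip [0.011, 0.057, 0.006] [[567.0, 314.0]]
tip [0.011, 0.0428, -0.01] [[520.0, 358.0]]
tip [-0.011, -0.0428, 0.006] [[37.0, 418.0]]
tip [0.011, -0.0428, 0.006] [[23.0, 316.0]]
[0.02414925 0.02549099 0.05611992]
```

Emit:
{"fn": "step_arm", "kwargs": {
  "moves": [
    [-0.03,0.03,0.4,-0.3,0,0.1,1],
    [-0.03,0.03,0.75,-0.3,0,0.1,1],
    [-0.03,0.03,0.75,-0.3,0,0.1,1],
    [-0.03,0.03,0.75,-0.3,0,0.1,1]
  ]
}}

```text
clock: 2.38
tcp_pos: [0.5622, 0.3535, 0.2483]
ee_rot: [179.9, 12.0, 105.6]
ft_force: [-0.1, -0.4, 0.4]
opening: 0.0853
```

Run:
```python
from h import *
s=readout.observe();p=np.load('p.npy');B=boomR(p[3]);print(B.T@(s['tcp_pos']-p[:3])-[.165,0,0],s['ft_force'],B.T@s['ft_force'])
go(*target([.015,.0235,.025],.135))
```

```text
[0.02299922 0.02337653 0.02864237] [-0.11834373 -0.3530817   0.36734314] [-0.37813937  0.20880674  0.29499706]
shift/40mm [-0.95, -0.004, 0.09] rotvec [0.09, -0.05, 0.03]
```

Emit:
{"fn": "step_arm", "kwargs": {
  "moves": [
    [-0.2,0,0.09,0,0,0,1],
    [-0.4,0,0.09,0,0,0,1],
    [-0.6,0,0.09,0,0,0,1],
    [-0.8,0,0.09,0,0,0,1],
    [-0.9,0,0.09,0,0,0,1]
  ]
}}

```text
clock: 3.0
tcp_pos: [0.5722, 0.318, 0.2526]
ee_rot: [179.9, 12.0, 105.6]
ft_force: [-1.2, 1.4, 0.4]
opening: 0.085
```

Run:
```python
from h import *
s=readout.observe();p=np.load('p.npy');B=boomR(p[3]);print(B.T@(s['tcp_pos']-p[:3])-[.135,0,0],B.T@s['ft_force'])
im=eyes.get_image('wrist');np.save('w3.npy',np.r_[s['tcp_pos'],s['ee_rot']])
c=im[150:420,200:480];cv2.imwrite('pics/w3.png',cv2.convertScaleAbs(cv2.resize(c,None,fx=2.2,fy=2.2,interpolation=cv2.INTER_CUBIC),alpha=1.6,beta=20))
```

```text
[0.0160946  0.02330236 0.02516938] [1.53407219 0.7307984  0.77591702]
```

View pics/w3.png

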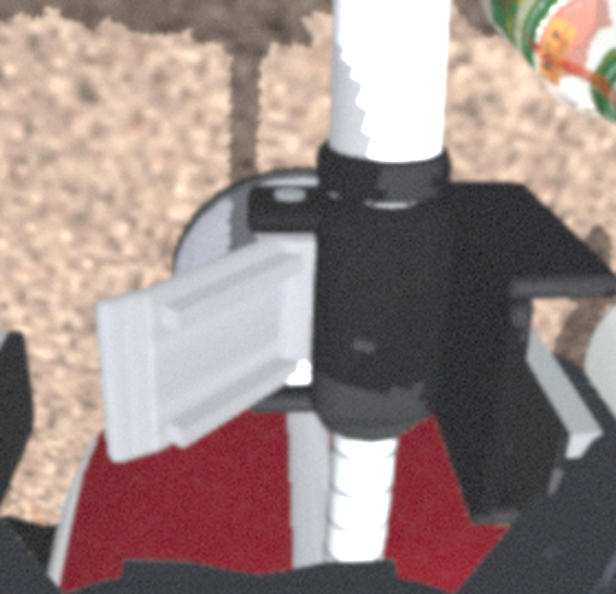

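Run:
```python
from h import *
W=np.load('w3.npy');W=(W[:3],W[3:]);p=np.load('p.npy');B=boomR(p[3])
f=lambda P:((proj('wrist',P,W)-[200,150])*2.2).round(0).tolist()[0]
for d in(.130,.135,.14):
  m=p[:3]+B[:,0]*d
  L=dict(cheekD_in=[.042,-.03,.044],cheekD=[.046,-.03,.044],plateU=[.003,-.016,.046],plateD=[.043,-.016,.046],mouthL=[0,.013,.014],mouthR=[0,-.013,.014],colEndL=[.046,.013,.014],mbotR=[0,-.013,-.014])
  print(d,{k:f(m+B@v) for k,v in L.items()})
m=p[:3]+B[:,0]*.135
print('ring',[f(m+B@v) for v in([0,0,.011],[-.006,0,.011],[0,.011,0],[-.006,.011,0],[-.006,-.011,0],[-.006,.0078,.0078])])
im=cv2.imread('pics/w3.png')
for r in range(370,460,4): print(r,im[r,375].tolist(),im[r,340].tolist(),im[r,410].tolist())
```

```text
0.13 {'cheekD_in': [607.0, 325.0], 'cheekD': [611.0, 302.0], 'plateU': [491.0, 536.0], 'plateD': [527.0, 329.0], 'mouthL': [310.0, 451.0], 'mouthR': [438.0, 447.0], 'colEndL': [317.0, 236.0], 'mbotR': [415.0, 378.0]}
0.135 {'cheekD_in': [612.0, 296.0], 'cheekD': [616.0, 271.0], 'plateU': [496.0, 514.0], 'plateD': [532.0, 298.0], 'mouthL': [311.0, 430.0], 'mouthR': [440.0, 426.0], 'colEndL': [318.0, 209.0], 'mbotR': [416.0, 360.0]}
0.14 {'cheekD_in': [617.0, 265.0], 'cheekD': [621.0, 240.0], 'plateU': [500.0, 491.0], 'plateD': [536.0, 266.0], 'mouthL': [312.0, 409.0], 'mouthR': [443.0, 406.0], 'colEndL': [318.0, 181.0], 'mbotR': [418.0, 341.0]}
ring [[374.0, 421.0], [373.0, 445.0], [317.0, 393.0], [316.0, 417.0], [416.0, 414.0], [333.0, 437.0]]
370 [58, 52, 57] [60, 57, 58] [60, 55, 55]
374 [60, 58, 58] [62, 57, 57] [58, 58, 55]
378 [57, 55, 54] [57, 55, 54] [58, 58, 60]
382 [60, 54, 55] [66, 66, 66] [63, 55, 55]
386 [57, 54, 54] [90, 87, 86] [68, 60, 60]
390 [74, 70, 68] [86, 84, 81] [81, 78, 76]
394 [87, 81, 81] [90, 87, 86] [89, 87, 86]
398 [92, 84, 86] [92, 84, 86] [90, 86, 86]
402 [92, 89, 89] [94, 89, 87] [92, 90, 89]
406 [87, 84, 82] [92, 84, 82] [84, 82, 84]
410 [92, 89, 84] [89, 86, 84] [97, 92, 90]
414 [94, 87, 86] [90, 86, 82] [89, 87, 87]
418 [82, 76, 78] [86, 74, 78] [84, 81, 81]
422 [86, 82, 81] [79, 79, 73] [84, 82, 81]
426 [79, 78, 78] [82, 84, 81] [84, 86, 105]
430 [89, 86, 87] [86, 87, 81] [63, 62, 127]
434 [90, 90, 86] [129, 129, 126] [58, 47, 132]
438 [105, 103, 102] [218, 210, 204] [52, 47, 132]
442 [250, 244, 238] [249, 242, 236] [57, 49, 134]
446 [255, 255, 255] [255, 249, 244] [50, 39, 132]
450 [255, 255, 255] [241, 238, 231] [58, 46, 138]
454 [255, 255, 255] [215, 210, 204] [57, 42, 135]
458 [255, 255, 255] [239, 238, 230] [55, 42, 135]
```

Run:
```python
from h import *
ims=[eyes.get_image('wrist')[290:370,330:420].astype(float) for _ in range(6)]
c=np.mean(ims,0)
a=cv2.resize(np.clip(c*4-60,0,255).astype(np.uint8),(450,400),interpolation=cv2.INTER_CUBIC)
t=np.mean([eyes.get_image('top')[205:265,210:300] for _ in range(4)],0)
s=np.mean([eyes.get_image('scene')[160:210,250:350] for _ in range(4)],0)
t=cv2.resize(np.clip(t*1.5,0,255).astype(np.uint8),(300,200),interpolation=cv2.INTER_CUBIC)
s=cv2.resize(np.clip(s*1.5,0,255).astype(np.uint8),(300,150),interpolation=cv2.INTER_CUBIC)
o=np.zeros((400,750,3),np.uint8);o[:,:450]=a;o[:200,450:]=t;o[200:350,450:]=s
cv2.imwrite('pics/w4.png',o)
```

```text
(no output)
```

View pics/w4.png

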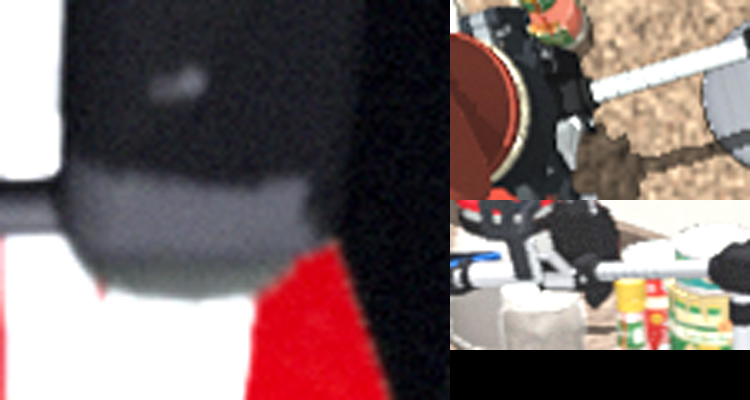

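The mouth edge (wrist row ≈341) and the ring (rows 341–349, fully visible just beyond it) give mouth 136.8 mm and ring face 136.6 mm, so they meet. Next I close the gripper while keeping the thumb finger at its plate.

Emit:
{"fn": "step_arm", "kwargs": {
  "moves": [
    [0,0.05,0,0,0,0,0.9],
    [0,0.1,0,0,0,0,0.88],
    [0,0.1,0,0,0,0,0.88]
  ],
  "force": 40
}}

```text
clock: 4.12
tcp_pos: [0.5758, 0.32, 0.2521]
ee_rot: [179.9, 12.0, 105.6]
ft_force: [0.3, 0.5, -0.0]
opening: 0.0749
```

```bash
cat > st.py <<'E'
from h import *
s=readout.observe();p=np.load('p.npy');B=boomR(p[3]);q=B.T@(s['tcp_pos']-p[:3])-[.1367,0,0]
print('tcp',(q*1000).round(1),'open',s['opening'].round(4),'thumb',((q[1]-s['opening']/2)*1000).round(1),'F',(B.T@s['ft_force']).round(1),s['clock'])
E
python3 st.py
```

```text
Traceback (most recent call last):
  File "st.py", line 3, in <module>
    print('tcp',(q*1000).round(1),'open',s['opening'].round(4),'thumb',((q[1]-s['opening']/2)*1000).round(1),'F',(B.T@s['ft_force']).round(1),s['clock'])
                                         ^^^^^^^^^^^^^^^^^^
AttributeError: 'float' object has no attribute 'round'
```

```bash
sed -i "s/s\['opening'\].round(4)/s['opening']/" st.py; python3 st.py
```

```text
tcp [15.3 19.2 24.9] open 0.07490159375696277 thumb -18.2 F [ 0.4 -0.4  0. ] 4.125
```

Emit:
{"fn": "step_arm", "kwargs": {
  "moves": [
    [-0.01,0.06,0,0,0,0,0.82],
    [-0.02,0.12,0,0,0,0,0.77],
    [-0.02,0.12,0,0,0,0,0.77]
  ]
}}

```text
clock: 4.5
tcp_pos: [0.5805, 0.3205, 0.2523]
ee_rot: [180.0, 12.0, 105.6]
ft_force: [-4.3, 1.1, 1.8]
opening: 0.066
```

```bash
python3 st.py
python3 - <<'E'
from h import *
c=np.mean([eyes.get_image('wrist')[200:380,230:470].astype(float) for _ in range(4)],0)
cv2.imwrite('pics/w5.png',cv2.resize(np.clip(c*2.2,0,255).astype(np.uint8),(720,540),interpolation=cv2.INTER_CUBIC))
E
python3 st.py
```

```text
tcp [14.6 14.6 24.9] open 0.06602872485743119 thumb -18.4 F [1.8 3.9 2.3] 4.5
tcp [14.6 14.6 24.9] open 0.06555166770416741 thumb -18.2 F [1.9 3.3 1.8] 4.7
```

View pics/w5.png

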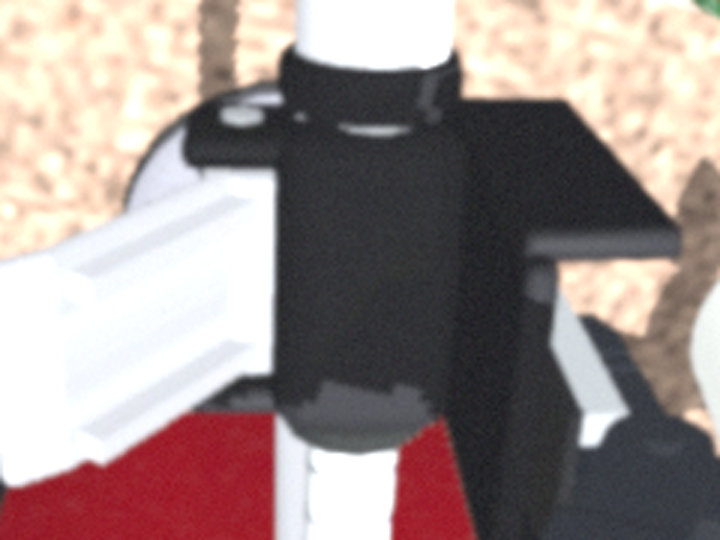

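The mouth still sits at the ring (ring bottom at row ≈350, mouth ≈342), and the lever finger has touched the blade. I'll shut it now.

Emit:
{"fn": "step_arm", "kwargs": {
  "moves": [
    [0,0.06,0,0,0,0,0.71],
    [0,0.12,0,0,0,0,0.66],
    [0,0.18,0,0,0,0,0.6],
    [0,0.18,0,0,0,0,0.6]
  ]
}}

```text
clock: 5.2
tcp_pos: [0.588, 0.3226, 0.2521]
ee_rot: [179.9, 12.0, 105.6]
ft_force: [-1.9, 1.5, 0.3]
opening: 0.0513
```

```bash
python3 st.py
```

```text
tcp [14.6  6.8 24.7] open 0.05128057405441294 thumb -18.8 F [1.9 1.4 0.7] 5.2
```

Emit:
{"fn": "step_arm", "kwargs": {
  "moves": [
    [0,0.05,0,0,0,0,0.54],
    [0,0.09,0,0,0,0,0.48],
    [0,0.12,0,0,0,0,0.42],
    [0,0.12,0,0,0,0,0.36],
    [0,0.12,0,0,0,0,0.3]
  ]
}}

```text
clock: 5.82
tcp_pos: [0.5919, 0.3239, 0.2526]
ee_rot: [180.0, 12.0, 105.6]
ft_force: [-6.9, 1.4, 6.5]
opening: 0.0367
```

```bash
python3 st.py
```

```text
tcp [14.8  2.7 25.2] open 0.03669254463986286 thumb -15.6 F [1.7 6.3 7. ] 5.825
```

Emit:
{"fn": "step_arm", "kwargs": {
  "moves": [
    [0,0,0,0,0,0,0.2],
    [0,0,0,0,0,0,0.1],
    [0,0,0,0,0,0,0.1],
    [0,0,0,0,0,0,0.1]
  ],
  "force": 50
}}

```text
clock: 6.32
tcp_pos: [0.5921, 0.3239, 0.2527]
ee_rot: [179.9, 12.0, 105.6]
ft_force: [0.7, 4.6, 3.5]
opening: 0.0365
```

```bash
python3 st.py
python3 - <<'E'
from h import *
c=np.mean([eyes.get_image('wrist')[200:380,230:470].astype(float) for _ in range(4)],0)
cv2.imwrite('pics/w6.png',cv2.resize(np.clip(c*2.6,0,255).astype(np.uint8),(720,540),interpolation=cv2.INTER_CUBIC))
E
python3 st.py
```

```text
tcp [14.7  2.5 25.3] open 0.036469278438294825 thumb -15.7 F [ 3.5 -2.   4.3] 6.325
tcp [14.7  2.5 25.3] open 0.03594500423390879 thumb -15.4 F [ 2.2 -1.8  3.6] 6.525
```

View pics/w6.png

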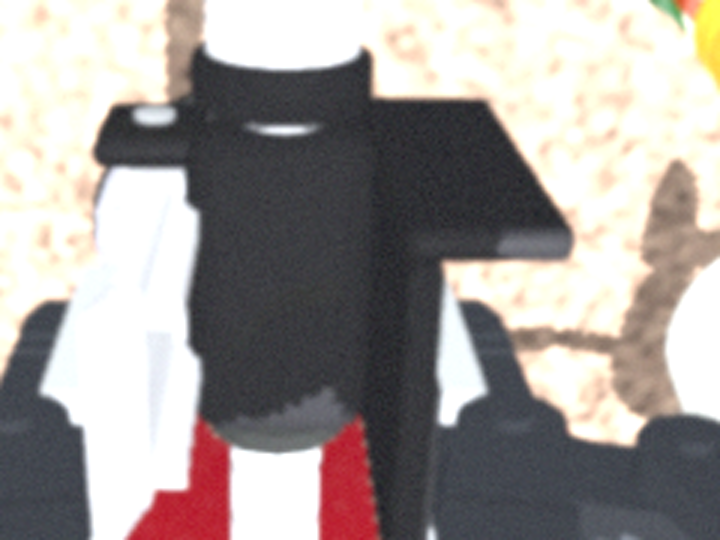

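The blade stands upright between the pads (around (130,350)), with the ring still at the mouth (bottom at row 350). I'll squeeze harder to check it's on its stop.

Emit:
{"fn": "step_arm", "kwargs": {
  "moves": [
    [0,0,0,0,0,0,0.05],
    [0,0,0,0,0,0,0],
    [0,0,0,0,0,0,0],
    [0,0,0,0,0,0,0]
  ],
  "force": 75
}}

```text
clock: 7.02
tcp_pos: [0.5937, 0.3234, 0.2534]
ee_rot: [179.7, 11.9, 105.4]
ft_force: [7.5, 4.0, 1.8]
opening: 0.0324
```

```bash
for i in 1; do python3 st.py; done
```

```text
tcp [13.6  1.1 25.9] open 0.032448723561199336 thumb -15.1 F [ 1.4 -8.3  2.2] 7.025
```

Emit:
{"fn": "step_arm", "kwargs": {
  "moves": [
    [0.02,0,0,0,0,0,0],
    [0.02,0,0,0,0,0,0],
    [0.02,0,0,0,0,0,0],
    [0.02,0,0,0,0,0,0]
  ]
}}

```text
clock: 7.52
tcp_pos: [0.5937, 0.3237, 0.2533]
ee_rot: [179.7, 11.9, 105.3]
ft_force: [4.0, -0.5, 2.7]
opening: 0.0327
```

```bash
python3 st.py
python3 - <<'E'
from h import *
c=np.mean([eyes.get_image('wrist')[200:380,230:470].astype(float) for _ in range(4)],0)
cv2.imwrite('pics/w7.png',cv2.resize(np.clip(c*2.6,0,255).astype(np.uint8),(720,540),interpolation=cv2.INTER_CUBIC))
E
python3 st.py
```

```text
tcp [13.9  1.  25.8] open 0.0326962039537991 thumb -15.3 F [-2.1 -3.7  2.3] 7.525
tcp [13.9  1.  25.8] open 0.03271225014870671 thumb -15.4 F [-1.9 -4.9  5.6] 7.725
```

View pics/w7.png

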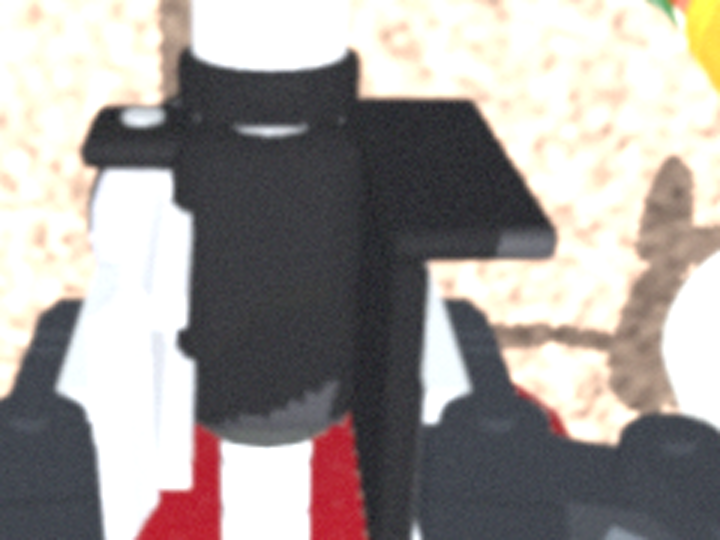

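Emit:
{"fn": "step_arm", "kwargs": {
  "moves": [
    [0.01,0,0,0,0,0,0],
    [0.01,0,0,0,0,0,0],
    [0.01,0,0,0,0,0,0],
    [0.01,0,0,0,0,0,0]
  ],
  "force": 95
}}

```text
clock: 8.22
tcp_pos: [0.5938, 0.3237, 0.2534]
ee_rot: [179.7, 12.0, 105.3]
ft_force: [4.5, -1.2, 3.1]
opening: 0.0321
```

```bash
python3 st.py
```

```text
tcp [13.9  0.9 25.9] open 0.03209056172788626 thumb -15.1 F [-3.  -4.   2.5] 8.225
```

```bash
python3 -c "
from cell import manip
print(manip.finish_job())"; python3 st.py
```

```text
the job is handed in; nothing more can be done
None
the job is handed in; nothing more can be done
```

I slid the outer tube about 28 mm uphill with one finger between the thumb-rest cheeks until the collar's mouth met the marker ring. I held it there and shut the cam lever. I handed the job in at about 8.2 s, still gripping lever and thumb rest; `finish_job` gives no verdict.

- **Mouth at the ring:** before closing, the wrist camera put the mouth at 136.8 mm and the ring face at 136.6 mm from the boom root. In the last picture the ring was still fully visible at the mouth. The tool, and apparently the tube with it, shifted about 1 mm uphill during the squeeze, well inside the 5 mm allowed.
- **Lever shut:** at the 50 N setting the opening stopped at about 36 mm, and I first took that for shut. At 75 N it went on to 32.7 mm, and at 95 N only to 32.1 mm, so I take the lever to be on its stop. That reading is about 2 mm below the stated 34 to 37 mm, which I put down to finger compliance or sensor bias. I could not read the lever angle directly.
- **Forces:** the net force on the tool at the end was about 3 N along the boom, under the 8 N the clamp withstands.
- **Phone, bystanders and ring:** I saw no sign of touching the phone, any of the other things or the ring. I did not re-measure the positions of the other things afterwards.

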